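# Load the tile carrier under the leaf spring of the decorating jig

### The job

Load the tile into the decorating jig: with your fingertips (the black thumb pad is meant for them), press the blue carrier down hard on its sprung bed and, keeping it pressed, slide it under the dark bridge and the brass leaf spring until it is fully home against the orange end stop. Then let go and leave it held there. Never pick the carrier up, and leave the cup, jar and vase where they stand.

Things in the scene. Friction and masses are not known exactly. Their poses are not given: they have to be found in the camera images.
- jig: Fixed decorating jig on a plywood base 290 x 150 x 10 mm. Origin on the table surface; +x is the slide direction, from the open loading end to the end stop; z up. In this frame two aluminium guide rails run along x, inner faces at y = +-40 mm, tops at z = 36 mm.
- bridge (a point): Middle of the near lower edge of the dark steel bridge across the channel, at jig x = 72 mm, z = 49.5 mm. The bridge is 16 mm long in x, its underside at z = 49.5 mm, top at z = 66 mm, 126 mm wide overall, 98 mm between its posts.
- end_stop (a point): Middle of the upper near edge of the orange end stop, at jig x = 140 mm, z = 46 mm.
- carrier: Loose slippery blue tile carrier, 140 (x) x 76 (y) mm, about 0.3 kg, on the sprung bed between the rails, axes parallel to the jig's; origin at the centre of its underside (jig z = 30 mm with the bed up). Rear part, x = -70 to -15 mm: flat thumb pad 14 mm high. Front part, x = -15 to 70 mm: 24 mm high with a checked tile, 4.5 mm too high for the bridge with the bed up. Home: origin at jig x = 70 mm.
- thumb_pad (a point): Centre of the top of the thumb pad (55 x 76 mm, black rubber), at jig z = 44 mm with the bed up. 27.5 mm ahead of it a vertical step 10 mm high rises to the front part; a fingertip pressing on the pad can push forwards against it. When home the step is at jig x = 55 mm, 17 mm short of the bridge.
- front_edge (a point): Middle of the carrier's upper front (leading) edge, at jig z = 54 mm with the bed up. It meets the bridge first and is at jig x = 140 mm when home.
- platen (a joint): How far the white sprung bed under the carrier is pressed down, m: 0 up, 0.010 hard bottom; stays level. Takes about 6 N to start, 12 N at 6 mm, 16 N at 10 mm. Over 4.5 mm is needed for the carrier to enter under the bridge; about 7 mm is comfortable. Let go under the bridge, it rises till the carrier is clamped against the bridge's underside, about 4.5 mm down.
- leaf (a joint): Lift angle, rad, of the brass two-pronged leaf spring, hinged in the bridge at jig x = 80 mm, z = 56 mm and sloping down to its nose at x = 128 mm, z = 39 mm: 0 with nothing below it, about 0.15 to 0.25 with the carrier under it. It bears down with 2 to 5 N.
- cup: Bystander: white cup, 72 mm across, 75 mm high, origin at the centre of its foot; beside the jig.
- glaze_jar: Bystander: glaze jar with blue cap, 60 mm across, 85 mm high, origin at the centre of its foot; beside the jig.
- vase: Bystander: small blue vase, 72 mm across, 100 mm high, origin at the centre of its foot; beside the jig.
Things that resemble listed ones, but are neither listed nor needed, are in the scene too. Of the things that look like the carrier, the smallest one is meant.

How it is judged:
On the way, in this order (a step that is already met when the one before it is completed fails the run):
1. the fingers press the carrier down on its bed (more than 4.5 mm) while its front edge is still outside the bridge (contact force between the fingers and carrier above 4 N and value of joint platen above 0.0045 m and x of front_edge in the frame of jig below 0.073 m), for 0.1 s.
2. the carrier, still pressed down by the fingers, has lifted the leaf spring with its front edge past the spring's nose (contact force between the fingers and carrier above 4 N and value of joint platen above 0.0035 m and x of front_edge in the frame of jig above 0.131 m and value of joint leaf above 0.08 rad), for 0.1 s.
At the end, for the whole second after the job is handed in: The carrier is home: front edge within 5 mm of the end stop, lying level (within 0.06 rad) and straight in the channel, under the lifted leaf spring (more than 0.08 rad) and held down by the bridge (bed more than 3 mm down), at rest (x of front_edge in the frame of jig between 0.135 and 0.145 m and value of joint platen above 0.003 m and value of joint leaf above 0.08 rad and angle between the x axis of carrier and the x axis of jig, either way round below 0.06 rad and angle between carrier's own z axis and vertical below 0.06 rad and linear speed of carrier below 0.01 m/s); the robot touches nothing.
It fails at once if the carrier is lifted off its bed (more than 10 mm above where it lay) (z of carrier in the frame of jig above 0.04 m).
It fails at once if the carrier is tipped by more than 0.25 rad (angle between carrier's own z axis and vertical above 0.25 rad).
It fails at once if the white cup is moved by more than 25 mm or knocked over (distance of cup from where it was at the start of the episode above 0.025 m or angle between cup's own z axis and vertical above 0.4 rad).
It fails at once if the glaze jar is moved by more than 25 mm or knocked over (distance of glaze_jar from where it was at the start of the episode above 0.025 m or angle between glaze_jar's own z axis and vertical above 0.4 rad).
It fails at once if the blue vase is moved by more than 25 mm or knocked over (distance of vase from where it was at the start of the episode above 0.025 m or angle between vase's own z axis and vertical above 0.4 rad).
It also fails if it takes over 38 s, if anything falls off the work surface, if the arm or the gripper's body presses on something with over 40 N, if the wrist force passes 120 N, or if a joint passes its speed limit or range.

### The arm

A 7-joint arm with a two-finger parallel gripper is mounted at the origin on the work surface. World frame = base frame: x ahead of the robot, y to its left, z up, the work surface at z = 0. Lengths are in m, angles in rad, forces in N, time in s.
With the tool pointing down it reaches from about 0.4 to 0.85 m from the base axis. Payload 4.5 kg.
Tool frame: the origin (TCP) lies midway between the tips of the shut fingers; the grasp point (between the pads) lies 19 mm behind it; z points along the fingers, y is the line along which they close (so a half turn about z gives the same grasp; the last joint's range is limited). The gripper opens to 88 mm and grips with 3 to 60 N. Pads are 18 mm wide; open, the fingers measure 123 mm over their backs; the gripper's body (75 mm by 187 mm) begins 45 mm behind the grasp point.
Start: joints at [-1.129, 0.689, -0.195, 1.565, 0.157, 0.902, -0.215], TCP at [0.248, 0.574, 0.202] pointing down, gripper open.
Joint ranges: [-3.01, 3.01], [-0.46, 2.08], [-1.47, 1.51], [0.13, 2.56], [-1, 4.14], [0.04, 2.09], [-2.66, 2.66]. Speed limits (rad/s): [2.57, 2.57, 3.14, 3.14, 3.14, 3.14, 3.14].

### API

Orientations are given as a unit quaternion [x, y, z, w].
In Python, from plant import r gives the robot as it stands.
- The arm moves only by the tool carry_out, never from a script. Its argument "plan" is a list of rows, each an object with "rot": the turn, a rotation vector about the tool's x, y, z in rad, a list of three; "xyz": the shift along the tool's x, y, z in m, a list of three; "grip": the closure in counts, from 0 (fully open) to 255 (shut). In form: [{"rot": [wx, wy, wz], "xyz": [dx, dy, dz], "grip": grip}, ...]. A call has 1 to 8 rows; each row is the pose to reach, as a shift and turn from the pose commanded when the call began, along the tool's axes at that moment; what a row does not reach only later rows make up. A row lasts 1/12 s, in which the tool goes at most 41.7 mm and 7.16 degrees, less where a joint would pass 70% of its speed; a pose out of reach is approached as far as the arm can. A call with a gripper value outside its range is refused whole. The fingers move at their own pace and stop on an object; "squeeze" is the grip in N (left out, the last holds). Time passes only in rows, so rows that repeat a pose let the fingers close. It gives the time, the measured TCP pose, the force, the opening and the grip force at its end, in the units of the state.
- r.get_state(): the state, without advancing time (a new reading comes with each control period).
- r.snapshot(name): name is "scene" or "side" or "wrist"; returns the picture (384x512x3 uint8, red, green, blue); there is no depth.
- r.camera_params(name): a dict with "fx", "fy", "cx", "cy" (pixels), "position" and "attitude" of the camera in the world; the wrist camera has in their place "hand_eye" (4x4, takes a point from camera to tool coordinates, whose origin is the TCP and whose axes are the flange's). Camera axes: x right, y down, z forward; pixel columns grow to the right and rows downward; lengths in m; the calibration is good to about 2 mm. A picture is of the moment at which its call begins: read the wrist's pose just before it. camera_params takes no time and is no camera call.
- r.finish_job(): hands the job in; it is judged then, once.
The state is a dict: "clock": time; "q": joint angles; "qd": joint speeds; "joint_torque": joint torques, N m; "tool_pos": TCP position; "eef_rot": TCP orientation; "contact_force": force on the tool from outside, world axes, zero at the start; "moment": the same for the moment, N m; "opening": opening from 0.0 (shut) to 1.0 (fully open); "finger_force": force on a finger pad.
Only numpy, scipy, OpenCV 4.12 (cv2) and the standard library are available. Lean on these libraries where they do the work, as an engineer would, in place of code of your own. Each camera call takes 0.05 s, during which the arm holds its last target. There are 200 camera calls.

## Working session

There is one attempt and no reset: what is moved stays moved. The work goes in short steps, Python scripts to look and compute and a tool call to move; the robot and the scene stay as the last step left them, time stands still between calls to the robot, and variables do not carry over. Pictures are saved under pics/ and viewed, at most 10 in all, crops included, and the job is handed in when it is done.

Besides the shell and the picture viewer there is one more tool, called after "Call:" as name(argument=value, ...) on one line, values as JSON. carry_out: Moves the arm, as the interface text tells. Its arguments: {"type":"object","properties":{"plan":{"type":"array"},"squeeze":{"type":"number"}},"required":["plan"]}

```bash
mkdir -p pics
python3 - <<'E'
from plant import r
import cv2, numpy as np
a=r.snapshot("scene");b=r.snapshot("side")
cv2.imwrite("pics/scene.png",a[:,:,::-1]);cv2.imwrite("pics/side.png",b[:,:,::-1])
for n in("scene","side","wrist"):print(n,r.camera_params(n))
s=r.get_state();print(s)
E
```

```text
scene {'fx': 476.0847077504642, 'fy': 476.0847077504642, 'cx': 248.27213933382228, 'cy': 195.88051954652792, 'position': array([ 0.97070183, -0.83716029,  1.09336362]), 'attitude': array([ 0.89671348,  0.22659308, -0.09690401, -0.36765489])}
side {'fx': 480.006833266715, 'fy': 480.006833266715, 'cx': 261.0273873126642, 'cy': 188.22364305806957, 'position': array([-0.0452367 , -0.72309298,  1.14118828]), 'attitude': array([ 0.89643037, -0.27112034,  0.11073134, -0.33263332])}
wrist {'fx': 266.57856755784536, 'fy': 266.57856755784536, 'cx': 257.8850887367711, 'cy': 191.78122122569962, 'hand_eye': array([[-2.97869746e-04, -9.55021758e-01, -2.96535586e-01,
         7.78496278e-02],
       [ 9.99999866e-01, -4.10074633e-04,  3.16186304e-04,
         1.02555195e-03],
       [-4.23566522e-04, -2.96535452e-01,  9.55021752e-01,
        -1.82195069e-01],
       [ 0.00000000e+00,  0.00000000e+00,  0.00000000e+00,
         1.00000000e+00]])}
{'clock': 0.1, 'q': array([-1.12919518,  0.68991339, -0.19451676,  1.56624045,  0.15727995,
        0.90252777, -0.21511662]), 'qd': array([-0.0002146 , -0.00111429,  0.00137707, -0.00427993,  0.00079343,
       -0.00134984,  0.00102176]), 'joint_torque': array([-3.07926348e-03, -5.28495955e+01, -1.27126817e+00, -1.53836900e+01,
       -5.24709548e-02,  1.97768539e-03,  3.94945585e-05]), 'tool_pos': array([0.24765761, 0.57313774, 0.20148181]), 'eef_rot': array([ 2.02468646e-01,  9.79288377e-01, -8.42151560e-04, -1.16225805e-04]), 'contact_force': array([-0.17221334,  0.0267664 ,  0.10365701]), 'moment': array([0.02459506, 0.02156699, 0.01173791]), 'finger_force': 0.0, 'opening': 0.9985471388563867}
```

View pics/scene.png

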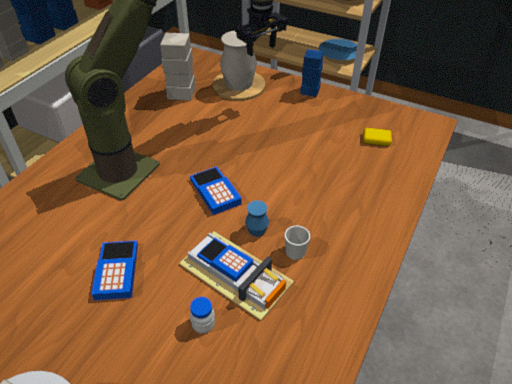

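View pics/side.png

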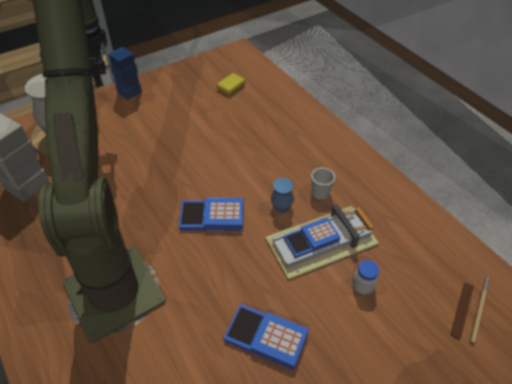

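The carrier-like things in the scene view are at (215,190), (116,270) and (225,257). The last is the smallest and sits on the sprung bed of the jig, so it fits the description. I'll confirm it in one enlarged crop.

Run:
```python
import cv2, numpy as np
a=cv2.imread("pics/scene.png")[220:330,170:300];b=cv2.imread("pics/side.png")[185:295,255:385]
f=lambda i:cv2.resize(i,None,fx=6,fy=5.4,interpolation=cv2.INTER_CUBIC)
cv2.imwrite("pics/cropA.png",f(a))
cv2.imwrite("pics/cropB.png",f(b))
```

```text
(no output)
```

View pics/cropA.png

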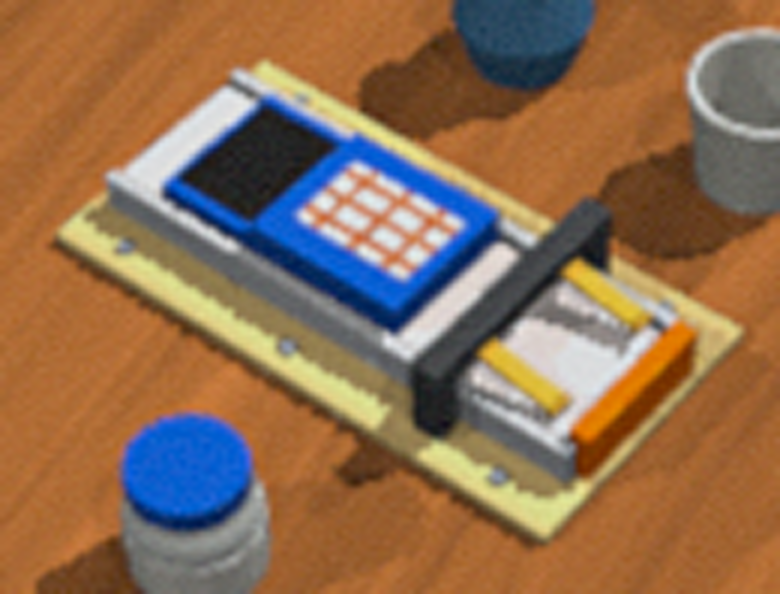

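View pics/cropB.png

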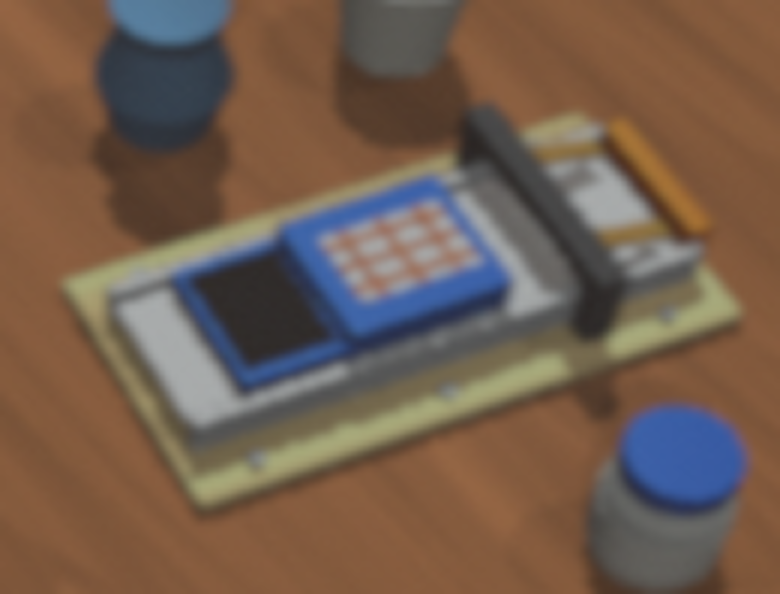

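Crop A (scene) shows the small carrier with its black thumb pad in the jig. The base corners are at crop (57,240), (262,63), (742,330) and (547,540), and the carrier corners at (166,188), (268,97), (498,213) and (390,312). Crop B (side) shows the same layout. This is the smallest of the three, so it is the one meant. Next I'll fit the jig pose and the slide.

```bash
cat > h.py <<'E'
from plant import r
import cv2, numpy as np
from scipy.spatial.transform import Rotation as R
from scipy.optimize import least_squares
def proj(P,c):
    p=R.from_quat(c["attitude"]).inv().apply(np.atleast_2d(P)-c["position"])
    return np.c_[c["fx"]*p[:,0]/p[:,2]+c["cx"],c["fy"]*p[:,1]/p[:,2]+c["cy"]]
def j2w(P,jig):
    return R.from_euler("z",jig[2]).apply(P)+[jig[0],jig[1],0]
E
python3 - <<'E'
from h import *
A=np.array([[57,240],[262,63],[742,330],[547,540],[166,188],[268,97],[498,213],[390,312],[688,325],[580,435]])/[6,5.4]+[170,220]
B=np.array([[203,504],[62,283],[585,113],[742,308],[243,385],[175,272],[440,178],[507,283],[612,122],[705,230]])/[6,5.4]+[255,185]
C=[r.camera_params("scene"),r.camera_params("side")]
# x-offset of base centre unknown(o), end stop unknown width
def pts(p):
    o=p[4];f=p[3]
    return np.array([[-.145+o,-.075,.01],[-.145+o,.075,.01],[.145+o,.075,.01],[.145+o,-.075,.01],
     [f-.14,-.038,.044],[f-.14,.038,.044],[f,.038,.054],[f,-.038,.054],[.14,p[5],.046],[.14,-p[5],.046]])
def res(p):
    W=j2w(pts(p),p)
    return np.r_[proj(W,C[0])-A,proj(W,C[1])-B].ravel()
s=least_squares(res,[.6,-.1,-.3,.03,0,.045],loss="soft_l1")
print(s.x.round(4));print(s.fun.reshape(2,10,2).round(1).tolist())
E
```

```text
[ 0.5569 -0.176  -0.1661  0.0375  0.0049  0.0398]
[[[-1.1, -0.9], [-0.3, -0.4], [0.4, -0.0], [-0.4, 0.1], [-1.6, -0.5], [-0.6, -0.5], [-0.1, 0.1], [0.2, 0.2], [-0.5, -0.0], [-0.5, 0.3]], [[0.4, 0.2], [0.4, -0.8], [-0.4, -0.8], [1.1, 0.4], [0.7, -0.2], [-0.4, -0.3], [-0.6, -1.1], [1.9, -0.6], [0.5, -0.6], [-0.1, -0.6]]]
```

```bash
cat >> h.py <<'E'
JIG=np.array([.5569,-.176,-.1661])
def row(P,yaw):
    """shift/turn in tool axes to world P, tool y at azimuth yaw, pointing down"""
    s=r.get_state();T=R.from_quat(s["eef_rot"])
    ty=np.array([np.cos(yaw),np.sin(yaw),0]);tz=np.array([0,0,-1.]);D=R.from_matrix(np.c_[np.cross(ty,tz),ty,tz])
    return (T.inv().apply(P-s["tool_pos"])).round(4),(T.inv()*D).as_rotvec().round(4)
E
python3 - <<'E'
from h import *
print(row(np.array([.47,.25,.2]),JIG[2]))
print(row(j2w(np.array([-.07,0,.16]),JIG),JIG[2]),j2w(np.array([-.07,0,.16]),JIG))
E
```

```text
(array([-0.3323, -0.2085,  0.0019]), array([-1.4000e-03,  1.2000e-03,  1.3291e+00]))
(array([-0.513 , -0.5818,  0.0425]), array([-1.4000e-03,  1.2000e-03,  1.3291e+00])) [ 0.4878634  -0.16442639  0.16      ]
```

Call:
carry_out(plan=[{"rot":[-0.0014,0.0012,0.12],"xyz":[-0.035,-0.022,0],"grip":255},{"rot":[-0.0014,0.0012,0.24],"xyz":[-0.07,-0.044,0],"grip":255},{"rot":[-0.0014,0.0012,0.36],"xyz":[-0.105,-0.066,0],"grip":255},{"rot":[-0.0014,0.0012,0.48],"xyz":[-0.14,-0.088,0],"grip":255},{"rot":[-0.0014,0.0012,0.6],"xyz":[-0.175,-0.11,0],"grip":255},{"rot":[-0.0014,0.0012,0.72],"xyz":[-0.21,-0.132,0],"grip":255},{"rot":[-0.0014,0.0012,0.84],"xyz":[-0.245,-0.154,0],"grip":255},{"rot":[-0.0014,0.0012,0.96],"xyz":[-0.28,-0.176,0],"grip":255}], squeeze=20)

```text
clock: 0.77
tool_pos: [0.4356, 0.2993, 0.2021]
eef_rot: [0.634, 0.773, 0.001, -0.001]
contact_force: [0.1, -0.1, -0.7]
opening: 0.42
finger_force: 0.0
```

Run:
```python
from h import *
print(row(j2w(np.array([-.07,0,.16]),JIG),JIG[2]),r.get_state()["tool_pos"],r.get_state()["q"])
```

```text
(array([-0.465 , -0.0397,  0.0414]), array([-1.000e-04, -1.600e-03,  3.635e-01])) [0.43562794 0.2992774  0.20211039] [-0.71631839  0.56091583  0.04467897  1.86461532 -0.03814282  0.71596012
 -0.4523097 ]
```

Call:
carry_out(plan=[{"rot":[0,-0.0016,0.1],"xyz":[-0.04,-0.003,0],"grip":255},{"rot":[0,-0.0016,0.2],"xyz":[-0.08,-0.006,0],"grip":255},{"rot":[0,-0.0016,0.3],"xyz":[-0.12,-0.01,0],"grip":255},{"rot":[0,-0.0016,0.3635],"xyz":[-0.16,-0.013,0],"grip":255},{"rot":[0,-0.0016,0.3635],"xyz":[-0.2,-0.017,0],"grip":255},{"rot":[0,-0.0016,0.3635],"xyz":[-0.24,-0.02,0],"grip":255},{"rot":[0,-0.0016,0.3635],"xyz":[-0.28,-0.024,0],"grip":255},{"rot":[0,-0.0016,0.3635],"xyz":[-0.32,-0.028,0],"grip":255}])

```text
clock: 1.43
tool_pos: [0.4719, -0.0197, 0.2015]
eef_rot: [0.761, 0.648, 0.0, -0.0]
contact_force: [2.0, -0.6, 0.5]
opening: 0.006
finger_force: 0.0
```

Run:
```python
from h import *
print(row(j2w(np.array([-.07,0,.16]),JIG),JIG[2]),r.get_state()["tool_pos"],r.get_state()["q"])
```

```text
(array([-0.1404,  0.0388,  0.0415]), array([-0.0001, -0.0003,  0.006 ])) [ 0.47189234 -0.0196814   0.20152951] [-0.12185287  0.4970735   0.10037197  2.02171349 -0.08211483  0.62653043
 -0.12708352]
```

Call:
carry_out(plan=[{"rot":[0,0,0.006],"xyz":[-0.035,0.01,0.01],"grip":255},{"rot":[0,0,0.006],"xyz":[-0.07,0.019,0.02],"grip":255},{"rot":[0,0,0.006],"xyz":[-0.105,0.029,0.03],"grip":255},{"rot":[0,0,0.006],"xyz":[-0.14,0.039,0.041],"grip":255},{"rot":[0,0,0.006],"xyz":[-0.14,0.039,0.041],"grip":255},{"rot":[0,0,0.006],"xyz":[-0.14,0.039,0.041],"grip":255}])

```text
clock: 1.93
tool_pos: [0.4874, -0.1649, 0.1598]
eef_rot: [0.765, 0.644, -0.001, -0.0]
contact_force: [-0.5, 0.8, -0.6]
opening: 0.004
finger_force: 0.0
```

Run:
```python
from h import *
s=r.get_state();w=r.snapshot("wrist");c=r.camera_params("wrist")
print(row(j2w(np.array([-.07,0,.16]),JIG),JIG[2]),s["tool_pos"],s["eef_rot"],s["contact_force"])
T=np.eye(4);T[:3,:3]=R.from_quat(s["eef_rot"]).as_matrix();T[:3,3]=s["tool_pos"];M=T@c["hand_eye"]
np.savez("w1.npz",M=M)
c=dict(c,position=M[:3,3],attitude=R.from_matrix(M[:3,:3]).as_quat())
f=.0375
P=np.array([[f-.14,-.038,.044],[f-.14,.038,.044],[f,.038,.054],[f,-.038,.054],[f-.085,.038,.054],[f-.085,-.038,.054],[.072,-.049,.0495],[.072,.049,.0495],[.14,.04,.046],[.14,-.04,.046]])
uv=proj(j2w(P,JIG),c);print(uv.round(0).tolist())
im=cv2.resize(w[:,:,::-1],None,fx=1.5,fy=1.5)
for i,(u,v) in enumerate(uv*1.5): cv2.circle(im,(int(u),int(v)),3,(0,255,0),1)
cv2.imwrite("pics/w1.png",im)
```

```text
(array([-0.0019,  0.0004,  0.0001]), array([-0.001 , -0.0008, -0.0019])) [ 0.48737289 -0.16485847  0.15977657] [ 7.65148722e-01  6.43853185e-01 -6.33784848e-04 -3.27491116e-04] [-0.54734693  0.82545471 -0.63446368]
[[232.0, 210.0], [230.0, 146.0], [359.0, 147.0], [352.0, 213.0], [280.0, 147.0], [279.0, 213.0], [379.0, 220.0], [391.0, 136.0], [450.0, 144.0], [436.0, 211.0]]
```

View pics/w1.png

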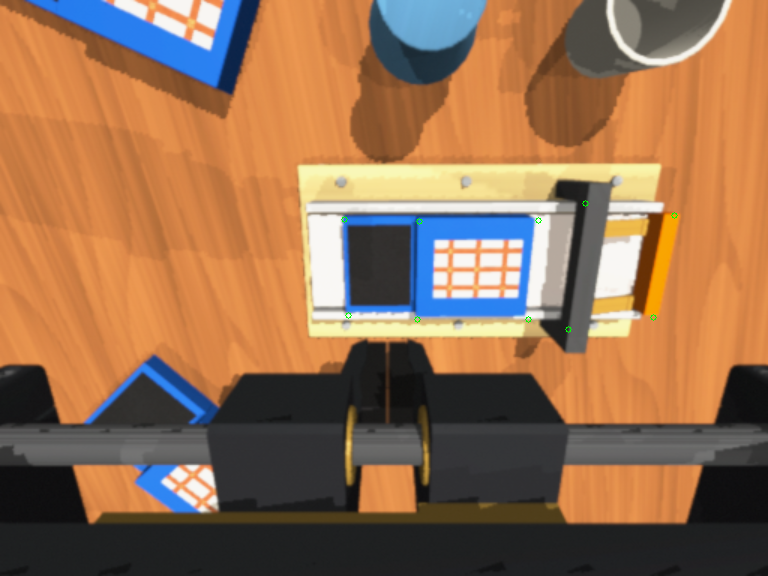

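The wrist view shows the carrier centred under the tool. The step is at (418,265), the rear edge at (346,265), the front edge at (530,265) and the bridge at (585,265). All are within about 2 mm of my fit, so I'll descend.

Call:
carry_out(plan=[{"rot":[0,0,0],"xyz":[-0.0005,0,0.035],"grip":255},{"rot":[0,0,0],"xyz":[-0.0005,0,0.07],"grip":255},{"rot":[0,0,0],"xyz":[-0.0005,0,0.095],"grip":255},{"rot":[0,0,0],"xyz":[-0.0005,0,0.107],"grip":255},{"rot":[0,0,0],"xyz":[-0.0005,0,0.11],"grip":255},{"rot":[0,0,0],"xyz":[-0.0005,0,0.11],"grip":255}])

```text
clock: 2.48
tool_pos: [0.4882, -0.1608, 0.0503]
eef_rot: [0.763, 0.647, 0.0, -0.001]
contact_force: [-0.5, -0.1, 0.9]
opening: 0.007
finger_force: 0.0
```

Call:
carry_out(plan=[{"rot":[0,0,0],"xyz":[0,0,0.002],"grip":255},{"rot":[0,0,0],"xyz":[0,0,0.004],"grip":255},{"rot":[0,0,0],"xyz":[0,0,0.006],"grip":255},{"rot":[0,0,0],"xyz":[0,0,0.008],"grip":255},{"rot":[0,0,0],"xyz":[0,0,0.008],"grip":255},{"rot":[0,0,0],"xyz":[0,0,0.008],"grip":255}])

```text
clock: 2.98
tool_pos: [0.4884, -0.1629, 0.0428]
eef_rot: [0.763, 0.646, 0.0, 0.0]
contact_force: [0.0, 0.1, -0.2]
opening: 0.01
finger_force: 0.0
```

Call:
carry_out(plan=[{"rot":[0,0,0],"xyz":[0,0,0.001],"grip":255},{"rot":[0,0,0],"xyz":[0,0,0.002],"grip":255},{"rot":[0,0,0],"xyz":[0,0,0.003],"grip":255},{"rot":[0,0,0],"xyz":[0,0,0.004],"grip":255},{"rot":[0,0,0],"xyz":[0,0,0.004],"grip":255},{"rot":[0,0,0],"xyz":[0,0,0.004],"grip":255}])

```text
clock: 3.48
tool_pos: [0.4882, -0.1628, 0.0385]
eef_rot: [0.763, 0.646, 0.0, -0.0]
contact_force: [-0.7, 0.0, -0.3]
opening: 0.005
finger_force: 0.0
```

No contact yet at z = 38 mm, where the pad should be at 44 mm, so I'll look.

Run:
```python
from h import *
s=r.get_state();print(s["tool_pos"],s["q"],s["contact_force"])
a=r.snapshot("scene")[200:330,150:310,::-1];b=r.snapshot("side")[175:305,245:405,::-1]
cv2.imwrite("pics/c2.png",cv2.resize(np.hstack([a,b]),None,fx=2.5,fy=2.5,interpolation=cv2.INTER_CUBIC))
for n in("scene","side"):print(proj(s["tool_pos"],r.camera_params(n)))
```

```text
[ 0.48824391 -0.16278406  0.0385366 ] [ 0.21370556  0.82194104  0.03105343  2.02649134 -0.07963073  0.29415813
  0.14445826] [-0.66158133  0.00204032 -0.31493999]
[[214.53666448 252.23827131]]
[[299.99512165 242.12579904]]
```

View pics/c2.png

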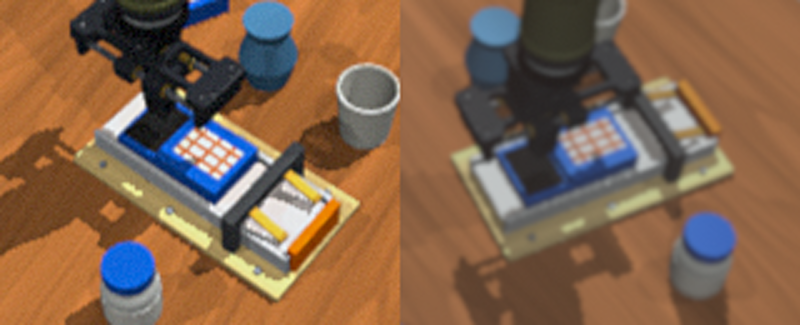

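The view shows the fingertips over the black pad at about (160,118) in the left half and (545,150) in the right half. Black on black hides the gap. I'll keep going down slowly and watch the force.

Call:
carry_out(plan=[{"rot":[0,0,0],"xyz":[0,0,0.001],"grip":255},{"rot":[0,0,0],"xyz":[0,0,0.002],"grip":255},{"rot":[0,0,0],"xyz":[0,0,0.003],"grip":255},{"rot":[0,0,0],"xyz":[0,0,0.003],"grip":255}])

```text
clock: 3.92
tool_pos: [0.4882, -0.1627, 0.0354]
eef_rot: [0.763, 0.646, 0.0, -0.0]
contact_force: [0.2, 0.2, -0.5]
opening: 0.002
finger_force: 0.0
```

Run:
```python
from h import *
s=r.get_state();print(s["tool_pos"],s["contact_force"],s["moment"],s["joint_torque"].round(2))
for n,(y0,y1,x0,x1) in dict(scene=(248,274,222,250),side=(220,246,306,336)).items():
    a=cv2.imread(f"pics/{n}.png");b=np.ascontiguousarray(r.snapshot(n)[:,:,::-1])
    c=r.camera_params(n)
    g=lambda i:cv2.cvtColor(i,cv2.COLOR_BGR2GRAY)[y0:y1,x0:x1].astype(float)
    print(n,cv2.phaseCorrelate(g(a),g(b),cv2.createHanningWindow((x1-x0,y1-y0),cv2.CV_64F)), "7mm down ->",proj(j2w(np.array([0,0,.047]),JIG),c)-proj(j2w(np.array([0,0,.054]),JIG),c))
    cv2.imwrite(f"pics/{n}3.png",b)
a=cv2.imread("pics/scene3.png")[225:275,185:255];b=cv2.imread("pics/side3.png")[210:260,275:345]
cv2.imwrite("pics/c3.png",cv2.resize(np.vstack([np.hstack([a,b]),np.hstack([cv2.imread("pics/scene.png")[225:275,185:255],cv2.imread("pics/side.png")[210:260,275:345]])]),None,fx=5.7,fy=5.7,interpolation=cv2.INTER_CUBIC))
```

```text
[ 0.48815839 -0.16274829  0.03542346] [ 0.24130367  0.22505457 -0.50639178] [-0.09724971  0.06522334  0.04262857] [ 1.000e-02 -4.885e+01  1.790e+00 -5.600e+00 -2.000e-02  0.000e+00
  0.000e+00]
scene ((0.17033911469691176, 0.46611680680984513), 0.8865314100690127) 7mm down -> [[0.0759464  1.56118068]]
side ((0.34007729765236583, 0.2398156625083505), 0.48990597261253366) 7mm down -> [[-0.28777513  1.46974141]]
```

View pics/c3.png

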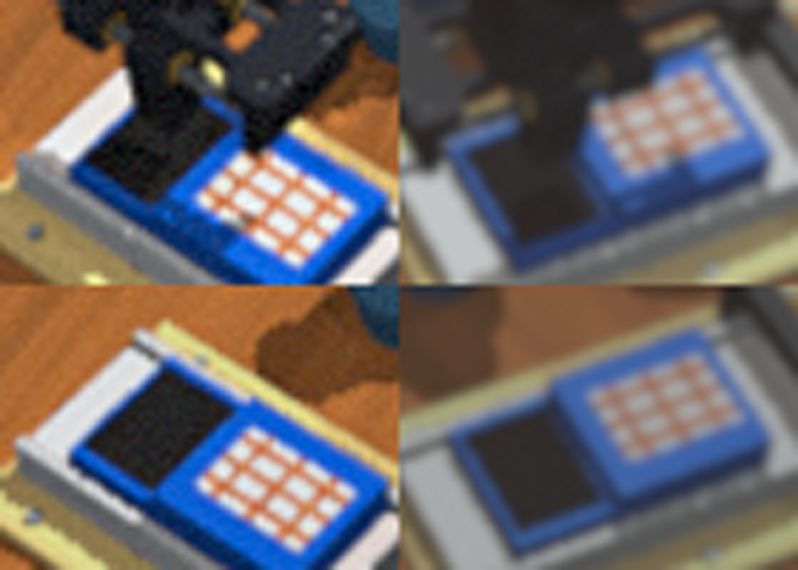

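The carrier has not moved down. The enlarged view shows the tips at (165,125) and (555,150), some 20 mm above the nominal TCP and still off the pad. I'll continue down in small steps.

Call:
carry_out(plan=[{"rot":[0,0,0],"xyz":[0,0,0.001],"grip":255},{"rot":[0,0,0],"xyz":[0,0,0.002],"grip":255},{"rot":[0,0,0],"xyz":[0,0,0.003],"grip":255},{"rot":[0,0,0],"xyz":[0,0,0.004],"grip":255},{"rot":[0,0,0],"xyz":[0,0,0.004],"grip":255}])

```text
clock: 4.43
tool_pos: [0.4882, -0.1628, 0.0314]
eef_rot: [0.763, 0.646, 0.0, -0.0]
contact_force: [-0.2, -0.1, -0.3]
opening: 0.007
finger_force: 0.0
```

Call:
carry_out(plan=[{"rot":[0,0,0],"xyz":[0,0,0.001],"grip":255},{"rot":[0,0,0],"xyz":[0,0,0.002],"grip":255},{"rot":[0,0,0],"xyz":[0,0,0.003],"grip":255},{"rot":[0,0,0],"xyz":[0,0,0.004],"grip":255},{"rot":[0,0,0],"xyz":[0,0,0.004],"grip":255}])

```text
clock: 4.85
tool_pos: [0.4882, -0.1627, 0.0274]
eef_rot: [0.763, 0.646, 0.0, -0.0]
contact_force: [-0.1, -0.3, -0.3]
opening: 0.008
finger_force: 0.0
```

Call:
carry_out(plan=[{"rot":[0,0,0],"xyz":[0,0,0.001],"grip":255},{"rot":[0,0,0],"xyz":[0,0,0.002],"grip":255},{"rot":[0,0,0],"xyz":[0,0,0.003],"grip":255},{"rot":[0,0,0],"xyz":[0,0,0.003],"grip":255}])

```text
clock: 5.18
tool_pos: [0.4882, -0.1628, 0.0244]
eef_rot: [0.763, 0.646, 0.0, -0.0]
contact_force: [0.4, -1.2, 0.5]
opening: 0.006
finger_force: 0.0
```

Call:
carry_out(plan=[{"rot":[0,0,0],"xyz":[0,0,0.001],"grip":255},{"rot":[0,0,0],"xyz":[0,0,0.002],"grip":255},{"rot":[0,0,0],"xyz":[0,0,0.003],"grip":255},{"rot":[0,0,0],"xyz":[0,0,0.003],"grip":255}])

```text
clock: 5.52
tool_pos: [0.4882, -0.1627, 0.0214]
eef_rot: [0.763, 0.646, 0.0, -0.0]
contact_force: [-0.7, 0.1, -0.1]
opening: 0.006
finger_force: 0.0
```

Run:
```python
from h import *
s=r.get_state();print(s["tool_pos"],s["contact_force"],s["moment"])
a=r.snapshot("scene")[215:280,180:260,::-1];b=r.snapshot("side")[200:265,270:350,::-1]
o=np.hstack([a,b]).astype(float);o=255*(o/255)**.5
cv2.imwrite("pics/c4.png",cv2.resize(o.astype(np.uint8),None,fx=5,fy=5,interpolation=cv2.INTER_CUBIC))
```

```text
[ 0.48819254 -0.1627432   0.02142907] [-0.71121998  0.05608494 -0.09398518] [-0.05618918  0.09854145 -0.00765293]
```

View pics/c4.png

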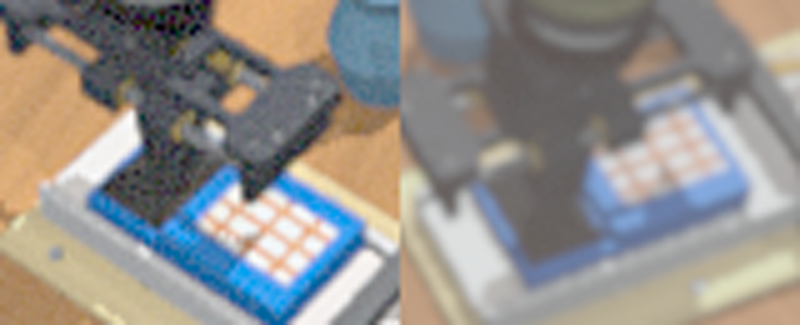

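```bash
cat >> h.py <<'E'
def tri(uvs,names=("scene","side")):
    C=[r.camera_params(n) for n in names]
    s=least_squares(lambda P:np.r_[tuple((proj(P,c)-u).ravel() for c,u in zip(C,uvs))],[.55,-.15,.08])
    return s.x, np.abs(s.fun).max(), R.from_euler("z",-JIG[2]).apply(s.x-[JIG[0],JIG[1],0])
E
python3 - <<'E'
from h import *
print("plate",tri([(180+250/5,215+195/5),(270+335/5,200+108/5)]))
print("tip earlier",tri([(214,247),(302.4,236.3)]))
c=[r.camera_params(n) for n in("scene","side")]
for jx in(.005,.024):
  for z in(.06,.085,.1):
    for jy in(-.037,.037):
      P=j2w(np.array([jx,jy,z]),JIG);u=proj(P,c[0])[0];v=proj(P,c[1])[0]
      print(jx,jy,z,((u-[180,215])*5).round(),((v-[270,200])*5+[400,0]).round())
P=r.get_state()["tool_pos"]
for z in (0.021,.044,.06):
  P[2]=z;print(z,((proj(P,c[0])[0]-[180,215])*5).round(),((proj(P,c[1])[0]-[270,200])*5+[400,0]).round())
E
```

```text
plate (array([ 0.56713631, -0.2081964 ,  0.12843969]), np.float64(0.5580505709317265), array([ 0.01541869, -0.03006084,  0.12843969]))
tip earlier (array([ 0.49095964, -0.16643248,  0.06801892]), np.float64(0.126600429038632), array([-0.0666147 , -0.00146656,  0.06801892]))
0.005 -0.037 0.06 [230. 276.] [707. 196.]
0.005 0.037 0.06 [316. 188.] [641.  98.]
0.005 -0.037 0.085 [228. 247.] [713. 169.]
0.005 0.037 0.085 [316. 159.] [646.  70.]
0.005 -0.037 0.1 [226. 230.] [716. 153.]
0.005 0.037 0.1 [315. 142.] [649.  54.]
0.024 -0.037 0.06 [257. 294.] [737. 185.]
0.024 0.037 0.06 [344. 205.] [671.  87.]
0.024 -0.037 0.085 [256. 266.] [743. 158.]
0.024 0.037 0.085 [344. 176.] [676.  60.]
0.024 -0.037 0.1 [255. 248.] [747. 141.]
0.024 0.037 0.1 [343. 159.] [679.  43.]
0.021 [175. 205.] [548. 228.]
0.044 [172. 180.] [551. 205.]
0.06 [171. 162.] [553. 188.]
```

Triangulation puts the tips about 25–30 mm above the nominal TCP and the gripper body well clear of the bridge. I'll continue down.

Call:
carry_out(plan=[{"rot":[0,0,0],"xyz":[0,0,0.001],"grip":255},{"rot":[0,0,0],"xyz":[0,0,0.002],"grip":255},{"rot":[0,0,0],"xyz":[0,0,0.003],"grip":255},{"rot":[0,0,0],"xyz":[0,0,0.003],"grip":255}])

```text
clock: 5.95
tool_pos: [0.4882, -0.1627, 0.0184]
eef_rot: [0.763, 0.646, 0.0, -0.0]
contact_force: [-0.4, 0.9, 0.5]
opening: 0.0
finger_force: 0.0
```

Call:
carry_out(plan=[{"rot":[0,0,0],"xyz":[0,0,0.001],"grip":255},{"rot":[0,0,0],"xyz":[0,0,0.002],"grip":255},{"rot":[0,0,0],"xyz":[0,0,0.002],"grip":255}])

```text
clock: 6.2
tool_pos: [0.4882, -0.1627, 0.0165]
eef_rot: [0.763, 0.646, 0.0, -0.0]
contact_force: [0.4, 0.4, 0.2]
opening: 0.007
finger_force: 0.0
```

Call:
carry_out(plan=[{"rot":[0,0,0],"xyz":[0,0,0.001],"grip":255},{"rot":[0,0,0],"xyz":[0,0,0.002],"grip":255},{"rot":[0,0,0],"xyz":[0,0,0.002],"grip":255}])

```text
clock: 6.45
tool_pos: [0.4882, -0.1627, 0.0145]
eef_rot: [0.763, 0.646, 0.0, -0.0]
contact_force: [-0.7, 0.4, 0.1]
opening: 0.006
finger_force: 0.0
```

Call:
carry_out(plan=[{"rot":[0,0,0],"xyz":[0,0,0.001],"grip":255},{"rot":[0,0,0],"xyz":[0,0,0.002],"grip":255},{"rot":[0,0,0],"xyz":[0,0,0.002],"grip":255}])

```text
clock: 6.7
tool_pos: [0.4882, -0.1627, 0.0125]
eef_rot: [0.763, 0.646, 0.0, -0.0]
contact_force: [0.5, -0.8, -0.2]
opening: 0.003
finger_force: 0.0
```

Call:
carry_out(plan=[{"rot":[0,0,0],"xyz":[0,0,0.001],"grip":255},{"rot":[0,0,0],"xyz":[0,0,0.002],"grip":255},{"rot":[0,0,0],"xyz":[0,0,0.003],"grip":255},{"rot":[0,0,0],"xyz":[0,0,0.003],"grip":255}])

```text
clock: 7.03
tool_pos: [0.4882, -0.1627, 0.0094]
eef_rot: [0.763, 0.646, 0.0, -0.0]
contact_force: [-0.8, 0.1, -0.9]
opening: 0.006
finger_force: 0.0
```

Run:
```python
from h import *
s=r.get_state();print(s["tool_pos"],s["contact_force"],s["moment"])
for n,(y0,y1,x0,x1) in dict(scene=(258,274,226,252),side=(222,246,310,336)).items():
    a=cv2.imread(f"pics/{n}.png");b=np.ascontiguousarray(r.snapshot(n)[:,:,::-1])
    g=lambda i:cv2.cvtColor(i,cv2.COLOR_BGR2GRAY)[y0:y1,x0:x1].astype(float)
    print(n,cv2.phaseCorrelate(g(a),g(b),cv2.createHanningWindow((x1-x0,y1-y0),cv2.CV_64F)))
a=r.snapshot("scene")[215:280,180:260,::-1];b=r.snapshot("side")[200:265,270:350,::-1]
o=np.hstack([a,b]).astype(float);o=np.clip(255*(o/255)**.6*1.2,0,255)
cv2.imwrite("pics/c5.png",cv2.resize(o.astype(np.uint8),None,fx=5,fy=5,interpolation=cv2.INTER_CUBIC))
```

```text
[ 0.48817856 -0.16273743  0.00943607] [-0.84549608  0.10372502 -0.92841852] [-0.07189449  0.12651058  0.00998624]
scene ((0.6174119635711612, -0.08272279085177558), 1.0561392335531279)
side ((-0.7963456760949459, 0.4879324584705831), 0.3505931895054546)
```

View pics/c5.png

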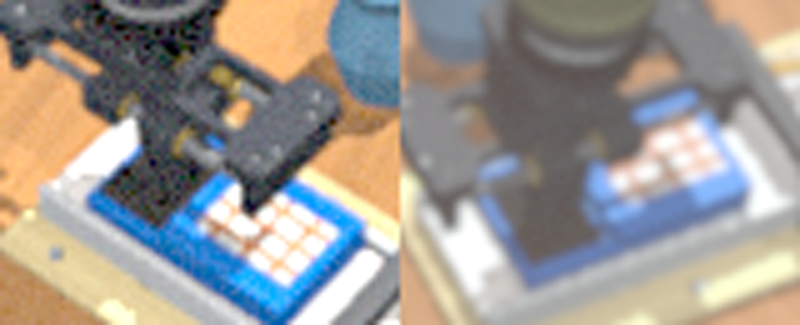

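The carrier is still at rest and the finger block is clear of the tile; its lower corner is at (245,210). The body also sits about 40 mm higher than nominal, so contact should come within a few more mm.

Call:
carry_out(plan=[{"rot":[0,0,0],"xyz":[0,0,0.001],"grip":255},{"rot":[0,0,0],"xyz":[0,0,0.002],"grip":255},{"rot":[0,0,0],"xyz":[0,0,0.003],"grip":255},{"rot":[0,0,0],"xyz":[0,0,0.003],"grip":255}])

```text
clock: 7.57
tool_pos: [0.4884, -0.1628, 0.007]
eef_rot: [0.763, 0.646, 0.0, 0.0]
contact_force: [-1.9, -0.5, 7.4]
opening: 0.003
finger_force: 3.7
```

Call:
carry_out(plan=[{"rot":[0,0,0],"xyz":[0,0,0.001],"grip":255},{"rot":[0,0,0],"xyz":[0,0,0.002],"grip":255},{"rot":[0,0,0],"xyz":[0,0,0.002],"grip":255}])

```text
clock: 7.82
tool_pos: [0.4884, -0.1628, 0.0052]
eef_rot: [0.763, 0.646, 0.0, 0.0]
contact_force: [-0.9, -0.4, 9.1]
opening: 0.006
finger_force: 4.6
```

Call:
carry_out(plan=[{"rot":[0,0,0],"xyz":[0,0,0.001],"grip":255},{"rot":[0,0,0],"xyz":[0,0,0.002],"grip":255},{"rot":[0,0,0],"xyz":[0,0,0.002],"grip":255}])

```text
clock: 8.07
tool_pos: [0.4884, -0.1628, 0.0034]
eef_rot: [0.763, 0.646, 0.0, 0.0]
contact_force: [-0.4, 0.6, 11.7]
opening: 0.007
finger_force: 5.5
```

Contact is confirmed at about 12 N. I'll press a little further to 14–15 N, about 8 mm.

Call:
carry_out(plan=[{"rot":[0,0,0],"xyz":[0,0,0.0015],"grip":255},{"rot":[0,0,0],"xyz":[0,0,0.0025],"grip":255},{"rot":[0,0,0],"xyz":[0,0,0.0025],"grip":255},{"rot":[0,0,0],"xyz":[0,0,0.0025],"grip":255}])

```text
clock: 8.4
tool_pos: [0.4884, -0.1628, 0.0012]
eef_rot: [0.763, 0.646, 0.0, 0.0]
contact_force: [-1.3, 1.0, 13.6]
opening: 0.005
finger_force: 6.6
```

Run:
```python
from h import *
s=r.get_state();T=R.from_quat(s["eef_rot"]);print(s["tool_pos"],s["contact_force"],R.from_euler("z",-JIG[2]).apply(s["tool_pos"]-[*JIG[:2],0]))
print("jig x in tool axes",T.inv().apply(j2w(np.array([1,0,0]),[0,0,JIG[2]])).round(4))
```

```text
[ 0.48839924 -0.16282799  0.00119542] [-1.34091132  0.96485041 13.62269864] [-0.06973582  0.001665    0.00119542]
jig x in tool axes [5.e-04 1.e+00 1.e-03]
```

Call:
carry_out(plan=[{"rot":[0,0,0],"xyz":[0,0.004,0],"grip":255},{"rot":[0,0,0],"xyz":[0,0.008,0],"grip":255},{"rot":[0,0,0],"xyz":[0,0.012,0],"grip":255},{"rot":[0,0,0],"xyz":[0,0.016,0],"grip":255},{"rot":[0,0,0],"xyz":[0,0.02,0],"grip":255},{"rot":[0,0,0],"xyz":[0,0.024,0],"grip":255},{"rot":[0,0,0],"xyz":[0,0.028,0],"grip":255}])

```text
clock: 8.98
tool_pos: [0.5141, -0.1674, 0.0011]
eef_rot: [0.764, 0.646, -0.001, -0.001]
contact_force: [-3.1, 0.3, 13.8]
opening: 0.01
finger_force: 6.7
```

```bash
cat >> h.py <<'E'
def st():
    s=r.get_state();f=R.from_euler("z",-JIG[2])
    print("tcp jig",f.apply(s["tool_pos"]-[*JIG[:2],0]).round(4),"F jig",f.apply(s["contact_force"]).round(1))
E
python3 - <<'E'
from h import *
st()
E
```

```text
tcp jig [-0.0437  0.0014  0.0011] F jig [-3.1 -0.2 13.8]
```

Call:
carry_out(plan=[{"rot":[0,0,0],"xyz":[0,0.005,0.0003],"grip":255},{"rot":[0,0,0],"xyz":[0,0.01,0.0003],"grip":255},{"rot":[0,0,0],"xyz":[0,0.015,0.0003],"grip":255},{"rot":[0,0,0],"xyz":[0,0.02,0.0003],"grip":255},{"rot":[0,0,0],"xyz":[0,0.025,0.0003],"grip":255},{"rot":[0,0,0],"xyz":[0,0.03,0.0003],"grip":255}])

```text
clock: 9.48
tool_pos: [0.544, -0.1725, 0.0009]
eef_rot: [0.764, 0.646, -0.001, -0.001]
contact_force: [-4.7, 0.4, 13.0]
opening: 0.009
finger_force: 6.7
```

Call:
carry_out(plan=[{"rot":[0,0,0],"xyz":[0,0.005,0],"grip":255},{"rot":[0,0,0],"xyz":[0,0.01,0],"grip":255},{"rot":[0,0,0],"xyz":[0,0.015,0],"grip":255},{"rot":[0,0,0],"xyz":[0,0.02,0],"grip":255},{"rot":[0,0,0],"xyz":[0,0.025,0],"grip":255}])

```text
clock: 9.9
tool_pos: [0.5666, -0.1762, 0.0002]
eef_rot: [0.764, 0.646, -0.002, -0.003]
contact_force: [-6.4, 1.3, 10.7]
opening: 0.004
finger_force: 6.9
```

Run:
```python
from h import *
st()
```

```text
tcp jig [0.0096 0.0014 0.0002] F jig [-6.6  0.2 10.7]
```

Call:
carry_out(plan=[{"rot":[0,0,0],"xyz":[0,0.004,0],"grip":255},{"rot":[0,0,0],"xyz":[0,0.008,0],"grip":255},{"rot":[0,0,0],"xyz":[0,0.012,0],"grip":255},{"rot":[0,0,0],"xyz":[0,0.016,0],"grip":255},{"rot":[0,0,0],"xyz":[0,0.018,0],"grip":255}])

```text
clock: 10.32
tool_pos: [0.585, -0.1794, 0.0003]
eef_rot: [0.764, 0.646, -0.002, -0.002]
contact_force: [-5.7, 0.7, 11.3]
opening: 0.007
finger_force: 7.7
```

Call:
carry_out(plan=[{"rot":[0,0,0],"xyz":[0,0.002,0],"grip":255},{"rot":[0,0,0],"xyz":[0,0.004,0],"grip":255},{"rot":[0,0,0],"xyz":[0,0.005,0],"grip":255}])

```text
clock: 10.57
tool_pos: [0.5899, -0.1802, 0.0004]
eef_rot: [0.764, 0.646, -0.002, -0.002]
contact_force: [-7.5, 1.9, 11.2]
opening: 0.002
finger_force: 8.1
```

Run:
```python
from h import *
st()
```

```text
tcp jig [0.0333 0.0013 0.0004] F jig [-7.7  0.6 11.2]
```

Call:
carry_out(plan=[{"rot":[0,0,0],"xyz":[0,0.001,0],"grip":255},{"rot":[0,0,0],"xyz":[0,0.002,0],"grip":255},{"rot":[0,0,0],"xyz":[0,0.002,0],"grip":255}])

```text
clock: 10.82
tool_pos: [0.5898, -0.1802, 0.0]
eef_rot: [0.764, 0.646, -0.003, -0.004]
contact_force: [-9.3, 2.1, 12.1]
opening: 0.005
finger_force: 8.6
```

Call:
carry_out(plan=[{"rot":[0,0,0],"xyz":[0,0.001,0],"grip":255},{"rot":[0,0,0],"xyz":[0,0.002,0],"grip":255},{"rot":[0,0,0],"xyz":[0,0.002,0],"grip":255}])

```text
clock: 11.07
tool_pos: [0.5897, -0.1801, -0.0003]
eef_rot: [0.764, 0.646, -0.004, -0.005]
contact_force: [-11.8, 1.5, 13.0]
opening: 0.0
finger_force: 9.5
```

Run:
```python
from h import *
st()
```

```text
tcp jig [ 0.0331  0.0013 -0.0003] F jig [-11.9  -0.5  13. ]
```

It has stalled at TCP jig x = 33 mm, with the push force rising to 12 N. The travel of 103 mm matches what was needed. I'll check before letting go.

Run:
```python
from h import *
c=r.camera_params("wrist");s=r.get_state()
w=r.snapshot("wrist");a=r.snapshot("scene")[220:330,180:310];b=r.snapshot("side")[185:295,260:390]
z=lambda i:cv2.resize(i[:,:,::-1],(400,300),interpolation=cv2.INTER_CUBIC)
M=np.eye(4);M[:3,:3]=R.from_quat(s["eef_rot"]).as_matrix();M[:3,3]=s["tool_pos"];M=M@c["hand_eye"]
c=dict(c,position=M[:3,3],attitude=R.from_matrix(M[:3,:3]).as_quat())
f=.14;P=np.array([[f-.14,.038,.037],[f-.085,.038,.047],[f,.038,.047],[f,0,.047]])
print(proj(j2w(P,JIG),c).round(0).tolist())
cv2.imwrite("pics/fin.png",np.vstack([np.hstack([z(a),z(b)]),np.hstack([z(w),np.zeros((300,400,3),np.uint8)])]))
```

```text
[[200.0, 186.0], [300.0, 191.0], [462.0, 191.0], [447.0, 256.0]]
```

View pics/fin.png

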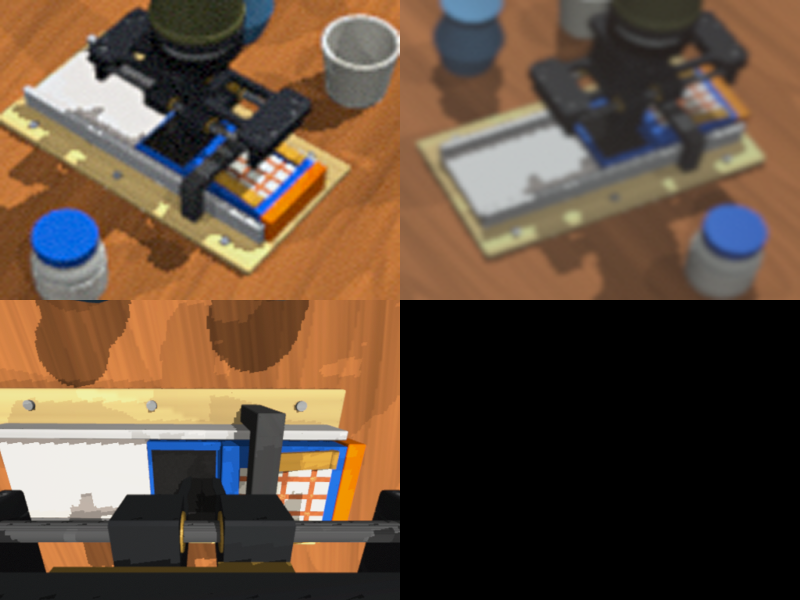

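The wrist view at (345,445) and the scene view at (265,210) show the carrier's front edge flush with the orange stop, under the bridge and leaf, with the bystanders untouched. I'll release it by easing off the push and lifting straight up.

Call:
carry_out(plan=[{"rot":[0,0,0],"xyz":[0,-0.002,-0.002],"grip":255},{"rot":[0,0,0],"xyz":[0,-0.003,-0.005],"grip":255},{"rot":[0,0,0],"xyz":[0,-0.003,-0.01],"grip":255},{"rot":[0,0,0],"xyz":[0,-0.003,-0.02],"grip":255},{"rot":[0,0,0],"xyz":[0,-0.003,-0.045],"grip":255},{"rot":[0,0,0],"xyz":[0,-0.003,-0.08],"grip":255},{"rot":[0,0,0],"xyz":[0,-0.003,-0.11],"grip":255},{"rot":[0,0,0],"xyz":[0,-0.003,-0.12],"grip":255}])

```text
clock: 11.88
tool_pos: [0.5981, -0.1817, 0.1254]
eef_rot: [0.763, 0.646, 0.003, 0.004]
contact_force: [0.6, -0.5, 0.3]
opening: 0.003
finger_force: 0.0
```

Run:
```python
from h import *
st()
# front gap check: blue/orange/white along the channel centre near the stop, from the scene camera
b=r.snapshot("scene");c=r.camera_params("scene")
for z,y in((.0495,-.02),(.0495,.02)):
    for x in np.arange(.11,.147,.004):
        u,v=proj(j2w(np.array([x,y,z]),JIG),c)[0].round().astype(int);print(round(x,3),b[v,u].tolist(),end=" ")
    print()
```

```text
tcp jig [0.0416 0.0012 0.1254] F jig [ 0.6 -0.4  0.3]
0.11 [220, 170, 90] 0.114 [213, 167, 112] 0.118 [203, 199, 190] 0.122 [221, 195, 150] 0.126 [91, 109, 189] 0.13 [29, 103, 223] 0.134 [222, 128, 81] 0.138 [243, 136, 0] 0.142 [236, 135, 0] 0.146 [172, 93, 0] 
0.11 [224, 146, 110] 0.114 [221, 172, 161] 0.118 [232, 223, 219] 0.122 [236, 212, 206] 0.126 [21, 105, 230] 0.13 [0, 101, 234] 0.134 [124, 90, 151] 0.138 [241, 139, 0] 0.142 [236, 133, 0] 0.146 [164, 76, 0]
```

```bash
python3 -c "
from plant import r
print(r.finish_job())"
```

```text
the job is handed in; nothing more can be done
None
```

The carrier was pressed down, slid under the bridge and leaf spring to the orange end stop, and released, and the job is handed in. The last camera check before that showed its front edge tight against the stop; no verdict was returned.

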